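Raise the ratchet work support and run the profile up to its stop

TASK

Lift the sliding support section of the blue stand by its front bar until its pawl has passed the next rung, then lower it gently onto that rung, so that its plate is level with the fixed bed beside it; do not let it drop. Let go of it, then push the aluminium profile along the bed and across onto the plate until its end meets the dark stop, lying flat, and leave the other things on the table alone.

Things in the scene. Friction and masses are not known exactly. Their poses are not given: they have to be found in the camera images.
- stand: Fixed blue stand on dark base plates, 345 mm long in all. Origin: on the table top under the middle of the lifting section; x points away from the robot, y to its left (along the bed), z up. At the back (x = +45 mm) a mast 215 mm tall, 116 mm wide over its rails, with four steel rungs 10 mm thick at heights 51, 101, 151, 201 mm. The lifting section is in front of the mast, the bed right of it.
- section (a joint): Height of the lifting section on the mast, m, 0 to 0.18, upward; 0.75 kg, falls if let go between rungs. Its pawl can hang on a rung at 0.000, 0.050, 0.100, 0.150; it starts at 0.050. At 0.100 its plate is level with the bed (1.5 mm lower). To seat there raise it to between 0.12 and 0.16 (best 0.13: the pawl has then passed that rung but not the one after), then lower.
- pawl (a joint): Angle of the section's gravity pawl (dark finger 28 mm long towards the rungs; red counterweight tail 43 x 34 x 18 mm under the support plate), rad: 0 with the finger level (hooking; the tail's weight returns it there), up to 1.45 while a rung pushes the finger down as the section is raised past it. It does not yield the other way, so it carries the section.
- lift_bar (a point): Middle of the steel bar at the front of the lifting section, by which it is raised: 12 mm thick, along the stand's y, 84 mm free length between its two end rods, 39 mm of free space between it and the support plate's edge; open above, below and in front, so it can be lifted from below by tilted fingers. 196 mm above the table at the start; rises with the section.
- support_top (a point): Point on top of the aluminium support plate (115 x 103 x 8 mm) of the lifting section, on the line along which the profile slides (stand x = -40 mm), 200 mm above the table at the start. The plate begins 10 mm beyond the end of the bed.
- bed_edge (a point): Middle of the fixed bed's top at its left end, next to the support plate. The bed is 70 mm wide, 202 mm long, runs from here to the right (stand's -y) and is 251.5 mm above the table; two black guide lips 10 mm high, 48 mm apart inside, run along it either side of this point's line (stand x = -40 mm). Both ends are open.
- stop_face (a point): Middle of the face of the dark stop that the profile's end shall meet, 15 mm above the support plate. The stop, 70 mm wide, 6 mm thick, 22 mm high, stands on the far (left, +y) edge of the plate and rises with the section; its face looks along the stand's -y. Its axes are the stand's.
- profile: Loose slotted aluminium profile, 40 x 180 x 30 mm (x, y, z), 0.3 to 0.6 kg, lying in the bed's guides; origin at the middle of its underside, y along its length towards the stop.
- lead_end (a point): Centre of the profile's end face nearest the support plate and stop, 15 mm above its underside.
- tail_end (a point): Centre of the profile's other end face, at the right, where it is pushed; 15 mm above its underside (5 mm above the guide lips when in the bed); the upper 20 mm of this face stand above the lips.
- tape_measure: Yellow tape measure, 36 x 80 x 62 mm, loose bystander; origin at the middle of its underside.
- bottle: Small red bottle, 24 x 36 x 92 mm, standing loose left of the stand; bystander; origin at the middle of its underside.
- duct_tape: Roll of grey tape, 107 mm across, 48 mm high, loose bystander; origin at the middle of its underside.

How it is judged:
On the way, in this order (a step that is already met when the one before it is completed fails the run):
1. the section is raised so far that its pawl has passed the rung for the bed's level, with the profile still back on the bed (value of joint section above 0.116 m and value of joint pawl below 0.4 rad and distance of profile from where it was at the start of the episode below 0.02 m), for 0.05 s.
2. the section hangs by its pawl on that rung, level with the bed and let go, with the profile still back on the bed (value of joint section between 0.095 and 0.106 m and value of joint pawl below 0.12 rad and contact force between the fingers and section below 0.5 N and distance of profile from where it was at the start of the episode below 0.02 m), for 0.2 s.
At the end, for the whole second after the job is handed in: The section hangs by its pawl at 0.100 (0.095 to 0.106, pawl within 0.12 rad of level); the profile lies flat (within 0.05 rad), bridging bed and support plate, its leading end within 6 mm of the stop's face and within 15 mm of its middle sideways, at rest (value of joint section between 0.095 and 0.106 m and value of joint pawl below 0.12 rad and y of lead_end in the frame of stop_face between -0.006 and 0.003 m and x of lead_end in the frame of stop_face between -0.015 and 0.015 m and height (world z) of profile above 0.246 m and angle between profile's own z axis and vertical below 0.05 rad and linear speed of profile below 0.02 m/s); the robot touches nothing.
It fails at once if the section is dropped (falls faster than 0.35 m/s) (velocity of joint section below -0.35 m/s).
It fails at once if the profile falls off the bed (height (world z) of profile below 0.22 m).
It fails at once if a bystander is moved more than 30 mm (distance of any of tape_measure, bottle, duct_tape from where it was at the start of the episode above 0.03 m).
It also fails if it takes over 58 s, if anything falls off the work surface, if the arm or the gripper's body presses on something with over 40 N, if the wrist force passes 120 N, or if a joint passes its speed limit or range.

ROBOT

A 7-joint arm with a two-finger parallel gripper is mounted at the origin on a cart in front of the work surface, level with it; the furniture and walls round the work are solid. World frame = base frame: x ahead of the robot, y to its left, z up, the work surface at z = 0. Lengths are in m, angles in rad, forces in N, time in s.
With the tool pointing down it reaches from about 0.4 to 0.875 m from the base axis. Payload 19.3 kg.
Tool frame: the origin (TCP) lies on the centre line of the jaws, within the pads' length; the fingertips stand 14 mm ahead of it and the grasp point (between the pads) lies 5 mm behind it; x points along the fingers, y is the direction in which the jaws open and shut, and the axes are right-handed (so a half turn about x gives the same grasp; the last joint's range is limited). The gripper opens to 85 mm and grips with 20 to 120 N. Pads are 22 mm wide; open, the fingers measure 114 mm over their backs; the gripper's body (76 mm by 85 mm) begins 54 mm behind the grasp point. The pads swing forward as they close: fully open they stand 13 mm farther back than shut.
Start: joints at [1.166, 0.521, -0.036, 1.599, 0.021, 1.021, -0.113], TCP at [0.205, -0.59, 0.245] pointing down, gripper open.
Joint ranges: [-2.91, 2.91], [-0.3, 2.13], [-1.5, 1.42], [0.17, 2.43], [-1.26, 4.41], [0.16, 1.93], [-2.52, 2.52]. Speed limits (rad/s): [1.89, 1.89, 2.39, 2.39, 3.01, 3.01, 3.01].

INTERFACE

Orientations are given as [roll, pitch, yaw] about the fixed x, y, z axes, in that order (R = Rz(yaw) Ry(pitch) Rx(roll)).
In Python, from workcell import monitor, optics, bot gives the robot as it stands.
- The arm moves only by the tool arm_command, never from a script. Its arguments are lists of equal length, an entry for each row: "delta_pos": the shift along the tool's x, y, z as a fraction of full scale, a list of three; "rotation": the turn, a rotation vector about the tool's x, y, z as a fraction of full scale, a list of three. In form: {"delta_pos": [[dx, dy, dz], ...], "rotation": [[wx, wy, wz], ...]}. A call has 1 to 10 rows; each row shifts and turns the pose as measured when the row begins, along the tool's axes as they then stand; what a row does not reach is not made up. Full scale, the value 1, is 30 mm for a shift and 6 degrees for a turn. A row lasts 1/10 s, in which the tool goes at most 50 mm and 8.59 degrees, less where a joint would pass 70% of its speed; a pose out of reach is approached as far as the arm can. A call with a number of a shift or a turn outside -1 to 1 is refused whole. A call with a gripper value outside its range is refused whole. "gripper" is the closure, from -1 (fully open) to 1 (shut), so that 0 is half open, set as the call begins (left out, the last holds). The fingers move at their own pace and stop on an object; "grip_force" is the grip in N (left out, the last holds). Time passes only in rows, so rows that do not move let the fingers close. It gives the time, the measured TCP pose, the force and the opening at its end, in the units of the state.
- monitor.observe(): the state, without advancing time (a new reading comes with each control period).
- optics.grab_frame(name): name is "side" or "top" or "wrist"; returns the picture (384x512x3 uint8, red, green, blue); there is no depth.
- optics.camera_params(name): a dict with "fx", "fy", "cx", "cy" (pixels), "origin" and "rotation" of the camera in the world. Camera axes: x right, y down, z forward; pixel columns grow to the right and rows downward; lengths in m; the calibration is good to about 2 mm. A picture is of the moment at which its call begins: read the wrist's pose just before it. camera_params takes no time and is no camera call; for the wrist camera it gives the pose at the moment of the call.
- bot.job_done(): hands the job in, once; it reports no verdict.
The state is a dict: "clock": time; "qpos": joint angles; "qd": joint speeds; "joint_efforts": joint torques, N m; "position": TCP position; "tool_rot": TCP orientation; "force": force on the tool from outside, world axes, zero at the start; "moment": the same for the moment, N m; "grip_width": finger opening in m.
Only numpy, scipy, OpenCV 4.12 (cv2) and the standard library are available. Lean on these libraries where they do the work, as an engineer would, in place of code of your own. Each camera call takes 0.05 s, during which the arm holds its last target. There are 200 camera calls.

## Working session

There is one attempt and no reset: what is moved stays moved. The work goes in short steps, Python scripts to look and compute and a tool call to move; the robot and the scene stay as the last step left them, time stands still between calls to the robot, and variables do not carry over. Pictures are saved under pics/ and viewed, about 8 in all and at most 12, crops included, and the job is handed in when it is done.

Besides the shell and the picture viewer there is one more tool, called after "Emit:" in YAML: its name, and indented under it one key for each argument. arm_command: Moves the arm, as the interface text tells. Its arguments: {"type":"object","properties":{"delta_pos":{"type":"array","items":{"type":"array","items":{"type":"number"}}},"rotation":{"type":"array","items":{"type":"array","items":{"type":"number"}}},"gripper":{"type":"number"},"grip_force":{"type":"number"}},"required":["delta_pos","rotation"]}

```bash
mkdir -p pics; ls
python3 - <<'E'
from workcell import monitor, optics, bot
import cv2, numpy as np
s=monitor.observe(); print(s)
ims=[]
for n in ("side","top"):
    im=optics.grab_frame(n); np.save(f"pics/{n}0.npy",im); cv2.imwrite(f"pics/{n}0.png",cv2.resize(im[:,:,::-1],None,fx=1.5,fy=1.5))
    p=optics.camera_params(n); print(n,p)
E
```

```text
pics
{'clock': 0.0, 'qpos': array([ 1.16578464,  0.52203954, -0.03637526,  1.59999803,  0.02119954,
        1.02111411, -0.11277027]), 'qd': array([-1.17432465e-03,  3.33296356e-04,  2.86271675e-05,  1.22560427e-03,
       -5.69979160e-05, -1.35722953e-03, -2.12673458e-03]), 'joint_efforts': array([ 1.69844916e-04, -9.27121282e+01,  1.97998367e+00, -3.69939888e+01,
        1.77607290e-02,  8.14554660e-03, -3.22447204e-05]), 'position': array([ 0.20525405, -0.58998927,  0.24471286]), 'tool_rot': array([-1.51955191,  1.56962208,  1.95691327]), 'force': array([0.37093202, 0.11191869, 0.34443287]), 'moment': array([-0.01181484,  0.0164505 , -0.01422647]), 'grip_width': 0.08536637061292741}
side {'fx': 494.2302522358496, 'fy': 494.2302522358496, 'cx': 259.5428598590106, 'cy': 191.99118327143663, 'origin': array([0.60104101, 1.11665868, 1.1355358 ]), 'rotation': array([-2.25218151, -0.01583055, -3.12066507])}
top {'fx': 361.61467768575164, 'fy': 361.61467768575164, 'cx': 257.905885556816, 'cy': 188.74087582317543, 'origin': array([0.14812814, 0.15953474, 0.94429623]), 'rotation': array([-2.58598374e+00,  1.76252667e-03, -1.99540685e+00])}
```

View pics/side0.png

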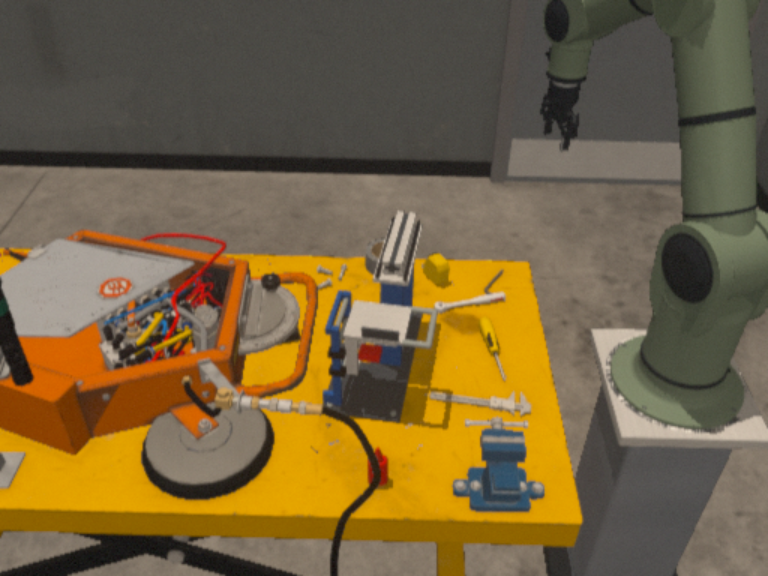

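View pics/top0.png

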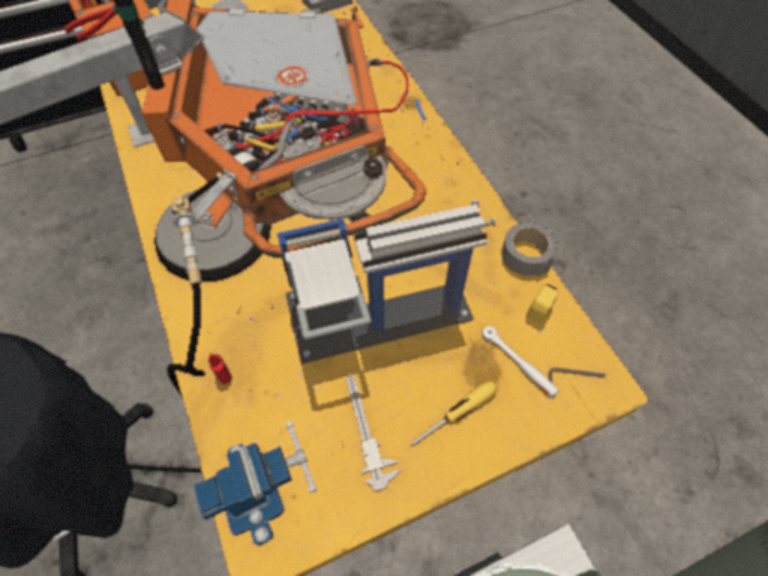

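Side view: section plate at ~(380,320), lift bar ~(430,325), profile ~(400,245). Top view: plate ~(320,275), bar ~(333,325), profile ~(425,235), tail end ~(487,230), in 1.5x pixels. I'll enlarge both for corner picks.

Run:
```python
import cv2, numpy as np
a=np.load("pics/side0.npy")[130:285,210:345,::-1]; b=np.load("pics/top0.npy")[130:245,185:335,::-1]
def grid(a,f,x0,y0):
    a=cv2.resize(a,None,fx=f,fy=f,interpolation=cv2.INTER_CUBIC)
    for x in range(-(-x0//10)*10,x0+a.shape[1]//f,10):
        cv2.line(a,((x-x0)*f,0),((x-x0)*f,5),(0,0,255),1); cv2.putText(a,str(x),((x-x0)*f-8,16),0,.35,(0,0,255))
    for y in range(-(-y0//10)*10,y0+a.shape[0]//f,10):
        cv2.line(a,(0,(y-y0)*f),(5,(y-y0)*f),(0,0,255),1); cv2.putText(a,str(y),(7,(y-y0)*f+4),0,.35,(0,0,255))
    return a
cv2.imwrite("pics/c1.png",grid(a[:150],4,210,130)); cv2.imwrite("pics/c2.png",grid(b,5,185,130))
```

```text
(no output)
```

View pics/c1.png

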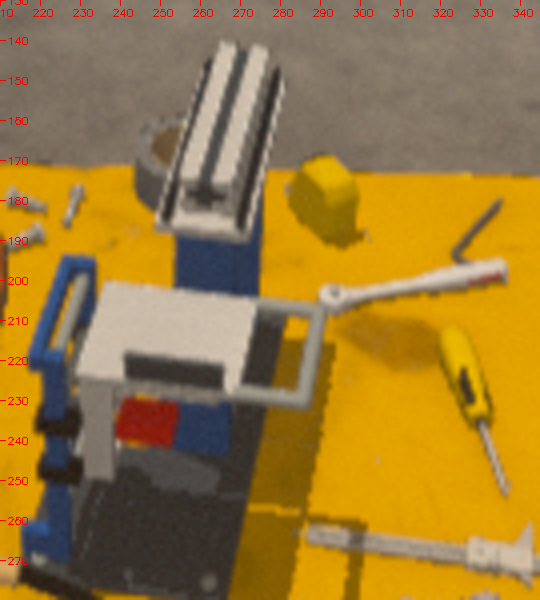

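View pics/c2.png

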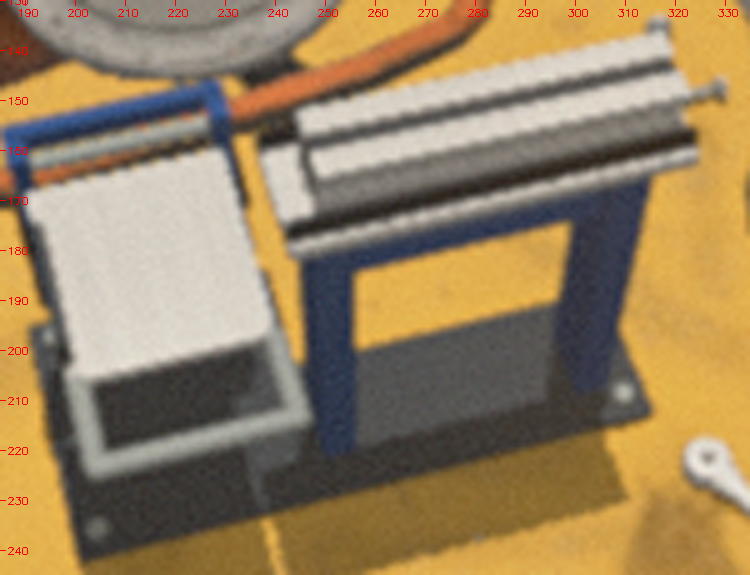

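```bash
cat > h.py <<'E'
import numpy as np
from scipy.spatial.transform import Rotation as R
from workcell import monitor, optics, bot
def cast(n,px,z):
    p=optics.camera_params(n); px=np.atleast_2d(px).astype(float)
    d=np.c_[(px[:,0]-p['cx'])/p['fx'],(px[:,1]-p['cy'])/p['fy'],np.ones(len(px))]
    d=d@R.from_euler('xyz',p['rotation']).as_matrix().T; o=p['origin']
    return (o+d*((z-o[2])/d[:,2])[:,None])
def proj(n,X):
    p=optics.camera_params(n); c=(np.atleast_2d(X)-p['origin'])@R.from_euler('xyz',p['rotation']).as_matrix()
    return np.c_[c[:,0]/c[:,2]*p['fx']+p['cx'],c[:,1]/c[:,2]*p['fy']+p['cy']]
E
python3 - <<'E'
from h import *
np.set_printoptions(precision=4,suppress=True)
for n,t,px,z in [("side","plate bf,ff,fn,bn",[(235,200),(274,204.5),(269,228),(229,224)],.2),("side","bar far,near",[(290,207),(285,230)],.196),
 ("top","plate bl,br,fr,fl",[(190,168),(229,160),(240,196),(201,206)],.2),("top","bar l,r",[(203,222),(245,212)],.196),
 ("top","profile lead-b tail-b lead-f tail-f",[(245,153),(318,137),(248,166),(322,149)],.2815),("side","prof lead b,f,tail b,f",[(255,177),(269,179),(264,140.5),(277,142)],.2815),
 ("top","base fl,fr",[(201.5,242),(315,212)],.006)]:
    c=cast(n,px,z); print(n,t); print(c[:,:2]); d=c[1]-c[0]; print(np.degrees(np.arctan2(d[1],d[0])),np.linalg.norm(d))
E
```

```text
side plate bf,ff,fn,bn
[[0.6818 0.0032]
 [0.567  0.019 ]
 [0.581  0.1195]
 [0.6923 0.1075]]
172.12702501178563 0.1158645369811754
side bar far,near
[[0.5203 0.0237]
 [0.5367 0.1216]]
80.46508155476229 0.09923046063020217
top plate bl,br,fr,fl
[[0.6961 0.1005]
 [0.6787 0.0019]
 [0.5688 0.0178]
 [0.5815 0.112 ]]
-100.0021362456653 0.10009314341764071
top bar l,r
[[0.542  0.1218]
 [0.526  0.0233]]
-99.22413786171491 0.09976484897442627
top profile lead-b tail-b lead-f tail-f
[[ 0.6239 -0.0217]
 [ 0.5962 -0.1978]
 [ 0.5875 -0.0134]
 [ 0.561  -0.1886]]
-98.95716655926853 0.17827614320308616
side prof lead b,f,tail b,f
[[ 0.6239 -0.0039]
 [ 0.584   0.0038]
 [ 0.6009 -0.1946]
 [ 0.56   -0.1879]]
169.0941475951902 0.04068648488635444
top base fl,fr
[[ 0.5849  0.1371]
 [ 0.5372 -0.1985]]
-98.10104929176998 0.3390184088536578
```

```bash
cat >> h.py <<'E'
YAW=np.radians(-8.8); SX=np.array([np.cos(YAW),np.sin(YAW),0]); SY=np.array([-np.sin(YAW),np.cos(YAW),0])
def goal():  # tool x down, tool y along +-stand x (nearest)
    T=R.from_euler('xyz',monitor.observe()['tool_rot']); out=[]
    for s in (1,-1):
        y=s*SX; x=np.array([0,0,-1.]); out.append(R.from_matrix(np.c_[x,y,np.cross(x,y)]))
    return T,out
def plan(p):
    s=monitor.observe(); T,G=goal(); d=np.array(p)-s['position']
    print('clock',s['clock'],'pos',s['position'].round(4),'w',round(s['grip_width'],4),'F',s['force'].round(1))
    print('tool matrix\n',T.as_matrix().round(3)); 
    print('delta in tool axes /30mm',(T.inv().apply(d)/.03).round(2))
    for g in G: print('rotvec tool /6deg',((T.inv()*g).as_rotvec()/np.radians(6)).round(2), 'delta after turn /30mm', (g.inv().apply(d)/.03).round(2))
E
python3 -c "
from h import *
plan([.531,.0725,.29])"
```

```text
clock 0.1 pos [ 0.2053 -0.59    0.2448] w 0.0848 F [ 0.4 -0.2  0.1]
tool matrix
 [[-0.     0.329 -0.944]
 [ 0.001 -0.944 -0.329]
 [-1.    -0.001  0.   ]]
delta in tool axes /30mm [ -1.49 -17.29 -17.51]
rotvec tool /6deg [-1.034e+01 -0.000e+00  1.000e-02] delta after turn /30mm [ -1.51   7.35 -23.49]
rotvec tool /6deg [1.966e+01 1.000e-02 1.000e-02] delta after turn /30mm [-1.51 -7.35 23.49]
```

```bash
python3 -c "
from h import *
T,G=goal(); d=np.array([.531,.0725,.29])-monitor.observe()['position']
N=28; rv=(T.inv()*G[0]).as_rotvec()
print(rv/N/np.radians(6))
for i in range(N): print(((T*R.from_rotvec(rv*i/N)).inv().apply(d/N)/.03).round(2).tolist())"
```

```text
[-3.69131390e-01 -1.62940134e-04  3.24720661e-04]
[-0.05, -0.62, -0.63]
[-0.05, -0.59, -0.65]
[-0.05, -0.57, -0.67]
[-0.05, -0.54, -0.69]
[-0.05, -0.51, -0.71]
[-0.05, -0.49, -0.73]
[-0.05, -0.46, -0.75]
[-0.05, -0.43, -0.77]
[-0.05, -0.4, -0.78]
[-0.05, -0.37, -0.8]
[-0.05, -0.34, -0.81]
[-0.05, -0.3, -0.82]
[-0.05, -0.27, -0.84]
[-0.05, -0.24, -0.85]
[-0.05, -0.21, -0.85]
[-0.05, -0.17, -0.86]
[-0.05, -0.14, -0.87]
[-0.05, -0.11, -0.87]
[-0.05, -0.07, -0.88]
[-0.05, -0.04, -0.88]
[-0.05, -0.01, -0.88]
[-0.05, 0.03, -0.88]
[-0.05, 0.06, -0.88]
[-0.05, 0.1, -0.87]
[-0.05, 0.13, -0.87]
[-0.05, 0.16, -0.86]
[-0.05, 0.2, -0.86]
[-0.05, 0.23, -0.85]
```

Emit:
arm_command:
  delta_pos:
    - [-0.2,-0.62,-0.63]
    - [-0.2,-0.59,-0.65]
    - [-0.2,-0.57,-0.67]
    - [-0.2,-0.54,-0.69]
    - [-0.2,-0.51,-0.71]
    - [-0.2,-0.49,-0.73]
    - [-0.2,-0.46,-0.75]
    - [-0.2,-0.43,-0.77]
    - [0,-0.4,-0.78]
    - [0,-0.37,-0.8]
  rotation:
    - [-0.37,0,0]
    - [-0.37,0,0]
    - [-0.37,0,0]
    - [-0.37,0,0]
    - [-0.37,0,0]
    - [-0.37,0,0]
    - [-0.37,0,0]
    - [-0.37,0,0]
    - [-0.37,0,0]
    - [-0.37,0,0]
  gripper: 0.15
  grip_force: 60

```text
clock: 1.1
position: [0.3209, -0.3447, 0.2917]
tool_rot: [-1.526, 1.564, 2.348]
force: [0.5, -1.3, 0.5]
grip_width: 0.0363
```

Emit:
arm_command:
  delta_pos:
    - [0,-0.34,-0.81]
    - [0,-0.3,-0.82]
    - [0,-0.27,-0.84]
    - [0,-0.24,-0.85]
    - [0,-0.21,-0.85]
    - [0,-0.17,-0.86]
    - [0,-0.14,-0.87]
    - [0,-0.11,-0.87]
    - [0,-0.07,-0.88]
    - [0,-0.04,-0.88]
  rotation:
    - [-0.37,0,0]
    - [-0.37,0,0]
    - [-0.37,0,0]
    - [-0.37,0,0]
    - [-0.37,0,0]
    - [-0.37,0,0]
    - [-0.37,0,0]
    - [-0.37,0,0]
    - [-0.37,0,0]
    - [-0.37,0,0]

```text
clock: 2.1
position: [0.435, -0.0952, 0.2915]
tool_rot: [-1.75, 1.562, 2.527]
force: [0.8, 0.1, 0.3]
grip_width: 0.0362
```

```bash
python3 -c "
from h import *
plan([.531,.0725,.29])"
```

```text
clock 2.1 pos [ 0.435  -0.0952  0.2915] w 0.0362 F [0.8 0.1 0.3]
tool matrix
 [[-0.007  0.907 -0.421]
 [ 0.005 -0.421 -0.907]
 [-1.    -0.008 -0.002]]
delta in tool axes /30mm [ 0.05  0.55 -6.42]
rotvec tool /6deg [-2.69 -0.03  0.08] delta after turn /30mm [ 0.05  2.31 -6.01]
rotvec tool /6deg [27.31  0.11  0.04] delta after turn /30mm [ 0.05 -2.31  6.01]
```

Emit:
arm_command:
  delta_pos:
    - [0,0.08,-0.8]
    - [0,0.1,-0.8]
    - [0,0.2,-0.8]
    - [0,0.25,-0.8]
    - [0,0.3,-0.8]
    - [0,0.3,-0.8]
    - [0,0.35,-0.75]
    - [0,0.35,-0.5]
    - [0,0,0]
  rotation:
    - [-0.35,0,0]
    - [-0.35,0,0]
    - [-0.35,0,0]
    - [-0.35,0,0]
    - [-0.35,0,0]
    - [-0.35,0,0]
    - [-0.35,0,0]
    - [-0.3,0,0]
    - [0,0,0]

```text
clock: 3.0
position: [0.5487, 0.072, 0.2895]
tool_rot: [-1.955, 1.559, 2.627]
force: [0.0, 0.3, -0.6]
grip_width: 0.0365
```

```bash
python3 -c "
from h import *
plan([.531,.0725,.20])
import cv2
print(optics.camera_params('wrist'))
im=optics.grab_frame('wrist'); cv2.imwrite('pics/w1.png',cv2.resize(im[:,:,::-1],None,fx=1.5,fy=1.5)); np.save('pics/w1.npy',im)"
```

```text
clock 3.0 pos [0.5487 0.072  0.2895] w 0.0365 F [ 0.   0.3 -0.6]
tool matrix
 [[-0.01   0.991 -0.13 ]
 [ 0.006 -0.13  -0.992]
 [-1.    -0.011 -0.004]]
delta in tool axes /30mm [ 2.99 -0.55  0.07]
rotvec tool /6deg [ 0.22 -0.04  0.11] delta after turn /30mm [ 2.98 -0.59  0.07]
rotvec tool /6deg [-29.78  -0.17  -0.06] delta after turn /30mm [ 2.98  0.59 -0.07]
{'fx': 265.75997604036235, 'fy': 265.75997604036235, 'cx': 259.6216505436007, 'cy': 189.72980332250032, 'origin': array([0.55956657, 0.14279103, 0.41872357]), 'rotation': array([ 2.8611081 ,  0.01132474, -0.13113426])}
```

View pics/w1.png

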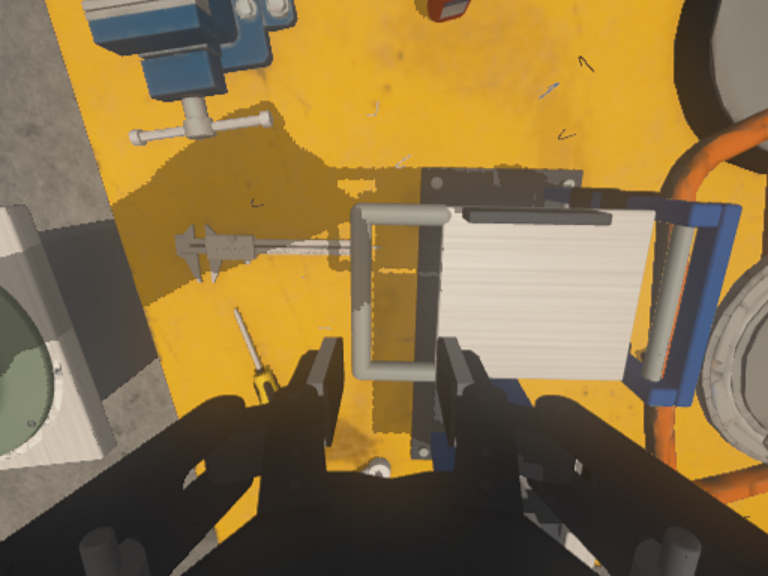

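Wrist view: bar runs (360,212)–(360,372), vertical in the image; plate front edge at u≈440; the stop is the dark strip at (465–610,217).

```bash
python3 -c "
from h import *
np.set_printoptions(precision=4,suppress=True)
b=cast('wrist',[(240.5,141.5),(240.5,248)],.196); print(b, b.mean(0)); d=b[0]-b[1]; print(np.degrees(np.arctan2(d[1],d[0]))-90)
s=cast('wrist',[(310,148),(407,148)],.222);print(s)
s=cast('wrist',[(294,253),(416,253),(437,140)],.2);print(s)
plan([*b.mean(0)[:2],.20])"
```

```text
[[0.5378 0.1218 0.196 ]
 [0.5228 0.0248 0.196 ]] [0.5303 0.0733 0.196 ]
-8.75108841402897
[[0.5902 0.1128 0.222 ]
 [0.6605 0.1035 0.222 ]]
[[0.5715 0.0157 0.2   ]
 [0.6817 0.0017 0.2   ]
 [0.6955 0.1026 0.2   ]]
clock 3.05 pos [0.548  0.0711 0.2895] w 0.0362 F [-0.2 -0.1  0.4]
tool matrix
 [[-0.011  0.991 -0.132]
 [ 0.005 -0.132 -0.991]
 [-1.    -0.011 -0.004]]
delta in tool axes /30mm [ 2.99 -0.56  0.02]
rotvec tool /6deg [ 0.21 -0.04  0.11] delta after turn /30mm [ 2.98 -0.6   0.02]
rotvec tool /6deg [-29.79  -0.17  -0.06] delta after turn /30mm [ 2.98  0.6  -0.02]
```

Emit:
arm_command:
  delta_pos:
    - [0,-0.3,0]
    - [0,-0.26,0]
    - [0,0,0]
    - [0,0,0]
  rotation:
    - [0.1,0,0.05]
    - [0.1,0,0.05]
    - [0,0,0]
    - [0,0,0]

```text
clock: 3.45
position: [0.5281, 0.0712, 0.2896]
tool_rot: [-2.865, 1.569, 1.689]
force: [0.0, -0.3, 0.3]
grip_width: 0.0367
```

```bash
python3 -c "
from h import *
plan([.5303,.0733,.192])"
```

```text
clock 3.45 pos [0.5281 0.0712 0.2896] w 0.0367 F [ 0.  -0.3  0.3]
tool matrix
 [[-0.     0.987 -0.158]
 [ 0.002 -0.158 -0.987]
 [-1.    -0.001 -0.002]]
delta in tool axes /30mm [ 3.25  0.06 -0.08]
rotvec tool /6deg [-0.05 -0.02  0.  ] delta after turn /30mm [ 3.25  0.06 -0.08]
rotvec tool /6deg [2.995e+01 1.000e-02 3.000e-02] delta after turn /30mm [ 3.25 -0.06  0.08]
```

Emit:
arm_command:
  delta_pos:
    - [0.5,0.06,-0.08]
    - [0.6,0,0]
    - [0.6,0,0]
    - [0.6,0,0]
    - [0.5,0,0]
    - [0.3,0,0]
    - [0.15,0,0]
    - [0,0,0]
  rotation:
    - [0,0,0]
    - [0,0,0]
    - [0,0,0]
    - [0,0,0]
    - [0,0,0]
    - [0,0,0]
    - [0,0,0]
    - [0,0,0]

```text
clock: 4.25
position: [0.5306, 0.0723, 0.1855]
tool_rot: [-3.101, 1.569, 1.45]
force: [0.6, -0.9, -0.3]
grip_width: 0.0362
```

Emit:
arm_command:
  delta_pos:
    - [0,0,0]
    - [0,0,0]
    - [0,0,0]
    - [0,0,0]
    - [0,0,0]
    - [0,0,0]
  rotation:
    - [0,0,0]
    - [0,0,0]
    - [0,0,0]
    - [0,0,0]
    - [0,0,0]
    - [0,0,0]
  gripper: 1
  grip_force: 60

```text
clock: 4.85
position: [0.5306, 0.0724, 0.1865]
tool_rot: [2.855, 1.569, 1.123]
force: [0.7, 0.7, -6.8]
grip_width: 0.0103
```

Emit:
arm_command:
  delta_pos:
    - [-0.1,0,0]
    - [-0.2,0,0]
    - [-0.2,0,0]
    - [-0.2,0,0]
  rotation:
    - [0,0,0]
    - [0,0,0]
    - [0,0,0]
    - [0,0,0]

```text
clock: 5.25
position: [0.5306, 0.0724, 0.2087]
tool_rot: [3.086, 1.569, 1.355]
force: [2.5, 1.3, -8.6]
grip_width: 0.01
```

```bash
python3 -c "
from h import *
plan([.5303,.0733,.192])
import cv2
im=optics.grab_frame('side'); cv2.imwrite('pics/s2.png',cv2.resize(im[100:285,190:345,::-1],None,fx=3,fy=3))"
```

```text
clock 5.25 pos [0.5306 0.0724 0.2087] w 0.01 F [ 2.5  1.3 -8.6]
tool matrix
 [[ 0.     0.987 -0.16 ]
 [ 0.002 -0.16  -0.987]
 [-1.     0.    -0.002]]
delta in tool axes /30mm [ 0.56 -0.01 -0.03]
rotvec tool /6deg [-0.07 -0.02 -0.  ] delta after turn /30mm [ 0.56 -0.01 -0.03]
rotvec tool /6deg [29.93 -0.    0.03] delta after turn /30mm [0.56 0.01 0.03]
```

View pics/s2.png

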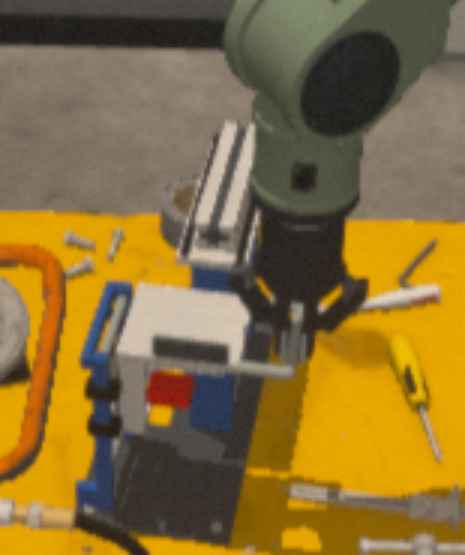

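Bar is held between the pads (section near (190,320) raised, force ≈ section weight). Continue lifting to section ≈ 0.133.

Emit:
arm_command:
  delta_pos:
    - [-0.2,0,0]
    - [-0.25,0,0]
    - [-0.25,0,0]
    - [-0.25,0,0]
    - [-0.25,0,0]
    - [-0.25,0,0]
    - [-0.2,0,0]
    - [-0.1,0,0]
    - [0,0,0]
    - [0,0,0]
  rotation:
    - [0,0,0]
    - [0,0,0]
    - [0,0,0]
    - [0,0,0]
    - [0,0,0]
    - [0,0,0]
    - [0,0,0]
    - [0,0,0]
    - [0,0,0]
    - [0,0,0]

```text
clock: 6.3
position: [0.5306, 0.0724, 0.2677]
tool_rot: [2.463, 1.568, 0.732]
force: [1.8, 1.4, -7.3]
grip_width: 0.0106
```

```bash
python3 -c "
from h import *
plan([.5303,.0733,.27])
import cv2
im=optics.grab_frame('side'); 
a=cv2.resize(im[100:285,190:345,::-1],None,fx=3,fy=3)
im=optics.grab_frame('top'); b=cv2.resize(im[100:240,180:330,::-1],None,fx=2.2,fy=2.2); b=cv2.copyMakeBorder(b,0,a.shape[0]-b.shape[0],0,0,0)
cv2.imwrite('pics/s3.png',np.hstack([a,b]))"
```

```text
clock 6.3 pos [0.5306 0.0724 0.2677] w 0.0106 F [ 1.8  1.4 -7.3]
tool matrix
 [[ 0.002  0.987 -0.16 ]
 [ 0.002 -0.16  -0.987]
 [-1.     0.002 -0.002]]
delta in tool axes /30mm [-0.08 -0.01 -0.03]
rotvec tool /6deg [-0.07 -0.02 -0.02] delta after turn /30mm [-0.08 -0.01 -0.03]
rotvec tool /6deg [29.93 -0.03  0.03] delta after turn /30mm [-0.08  0.01  0.03]
```

View pics/s3.png

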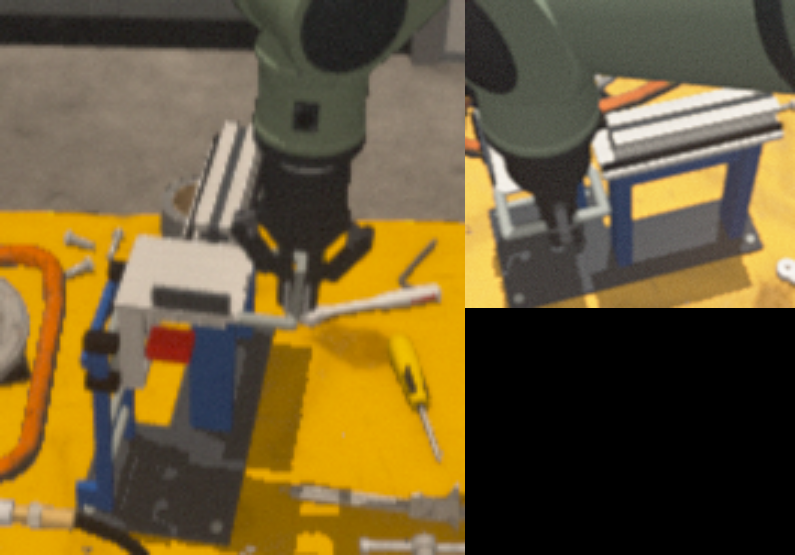

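```bash
python3 -c "
from h import *
np.set_printoptions(precision=4,suppress=True)
p=cast('side',[(241,217.5)],.222)[0]; print(p)
for dz in (0,.06,.065,.07,.075,.08,.085): print(dz,proj('side',p+[0,0,dz]))
p=cast('side',[(285,230)],.196)[0]
for dz in (0,.06,.065,.07,.075,.08,.085): print(dz,proj('side',p+[0,0,dz]))"
```

```text
[0.6589 0.1037 0.222 ]
0 [[241.  217.5]]
0.06 [[240.8254 200.8437]]
0.065 [[240.8104 199.4127]]
0.07 [[240.7954 197.9749]]
0.075 [[240.7802 196.5301]]
0.08 [[240.765  195.0785]]
0.085 [[240.7497 193.6198]]
0 [[285. 230.]]
0.06 [[286.0791 213.7209]]
0.065 [[286.1718 212.3224]]
0.07 [[286.265  210.9172]]
0.075 [[286.3586 209.5052]]
0.08 [[286.4526 208.0865]]
0.085 [[286.5471 206.661 ]]
```

Emit:
arm_command:
  delta_pos:
    - [-0.15,0,0]
    - [0,0,0]
    - [0,0,0]
  rotation:
    - [0,0,0]
    - [0,0,0]
    - [0,0,0]

```text
clock: 6.7
position: [0.5306, 0.0724, 0.2719]
tool_rot: [2.684, 1.568, 0.952]
force: [1.9, -0.1, -9.7]
grip_width: 0.01
```

Emit:
arm_command:
  delta_pos:
    - [0.1,0,0]
    - [0.15,0,0]
    - [0.15,0,0]
    - [0.15,0,0]
    - [0.15,0,0]
    - [0.1,0,0]
  rotation:
    - [0,0,0]
    - [0,0,0]
    - [0,0,0]
    - [0,0,0]
    - [0,0,0]
    - [0,0,0]

```text
clock: 7.3
position: [0.5306, 0.0724, 0.2458]
tool_rot: [2.703, 1.568, 0.971]
force: [1.6, 1.0, -5.4]
grip_width: 0.0104
```

Emit:
arm_command:
  delta_pos:
    - [0.07,0,0]
    - [0.07,0,0]
    - [0.05,0,0]
    - [0,0,0]
  rotation:
    - [0,0,0]
    - [0,0,0]
    - [0,0,0]
    - [0,0,0]

```text
clock: 7.7
position: [0.5306, 0.0724, 0.2392]
tool_rot: [2.802, 1.569, 1.071]
force: [2.3, 1.9, -7.6]
grip_width: 0.01
```

Emit:
arm_command:
  delta_pos:
    - [0.05,0,0]
    - [0.05,0,0]
    - [0,0,0]
  rotation:
    - [0,0,0]
    - [0,0,0]
    - [0,0,0]

```text
clock: 8.0
position: [0.5306, 0.0724, 0.2363]
tool_rot: [2.689, 1.569, 0.957]
force: [-0.4, 1.1, -2.7]
grip_width: 0.0098
```

Emit:
arm_command:
  delta_pos:
    - [0.05,0,0]
    - [0,0,0]
    - [0,0,0]
  rotation:
    - [0,0,0]
    - [0,0,0]
    - [0,0,0]

```text
clock: 8.3
position: [0.5306, 0.0724, 0.2364]
tool_rot: [2.152, 1.568, 0.42]
force: [0.8, 1.3, -5.9]
grip_width: 0.0097
```

```bash
python3 -c "
from h import *
plan([.5303,.0733,.27])
import cv2
im=optics.grab_frame('side'); 
cv2.imwrite('pics/s4.png',cv2.resize(im[110:285,190:345,::-1],None,fx=3.4,fy=3.4))"
```

```text
clock 8.3 pos [0.5306 0.0724 0.2364] w 0.0097 F [ 0.8  1.3 -5.9]
tool matrix
 [[ 0.002  0.987 -0.16 ]
 [ 0.001 -0.16  -0.987]
 [-1.     0.002 -0.001]]
delta in tool axes /30mm [-1.12 -0.01 -0.03]
rotvec tool /6deg [-0.07 -0.01 -0.02] delta after turn /30mm [-1.12 -0.01 -0.03]
rotvec tool /6deg [ 2.993e+01 -3.000e-02  2.000e-02] delta after turn /30mm [-1.12  0.01  0.03]
```

View pics/s4.png

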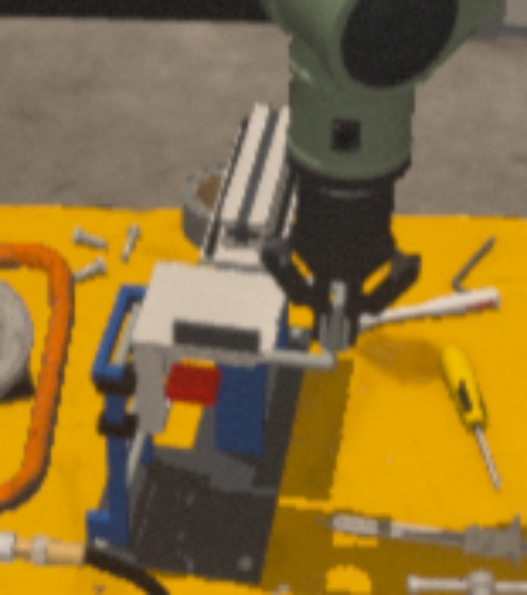

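Emit:
arm_command:
  delta_pos:
    - [0.08,0,0]
    - [0.08,0,0]
    - [0,0,0]
  rotation:
    - [0,0,0]
    - [0,0,0]
    - [0,0,0]

```text
clock: 8.65
position: [0.5307, 0.0724, 0.2362]
tool_rot: [1.502, 1.566, -0.23]
force: [-2.9, -0.4, -0.3]
grip_width: 0.01
```

Emit:
arm_command:
  delta_pos:
    - [0,0,0]
    - [0,0,0]
    - [0,0,0]
    - [0,0,0]
    - [0,0,0]
  rotation:
    - [0,0,0]
    - [0,0,0]
    - [0,0,0]
    - [0,0,0]
    - [0,0,0]
  gripper: 0.15

```text
clock: 9.15
position: [0.5313, 0.0724, 0.2364]
tool_rot: [1.597, 1.564, -0.136]
force: [0.1, 0.5, -0.9]
grip_width: 0.0365
```

Emit:
arm_command:
  delta_pos:
    - [-0.3,0,0]
    - [-0.6,0,0]
    - [-0.9,0,0]
    - [-0.9,0,0]
    - [-0.9,0,0]
    - [0,0,0]
  rotation:
    - [0,0,0]
    - [0,0,0]
    - [0,0,0]
    - [0,0,0]
    - [0,0,0]
    - [0,0,0]

```text
clock: 9.75
position: [0.5301, 0.0729, 0.3508]
tool_rot: [1.762, 1.566, 0.03]
force: [0.3, 0.0, 1.2]
grip_width: 0.0365
```

```bash
python3 -c "
from h import *
# tail mid ~ (.5785,-.193); go 45 mm beyond along -stand y
t=np.array([.5785,-.1932,.36])-SY*.045; print(t); plan(t)
import cv2
im=optics.grab_frame('wrist'); cv2.imwrite('pics/w2.png',cv2.resize(im[:,:,::-1],None,fx=1.5,fy=1.5))
im=optics.grab_frame('side'); cv2.imwrite('pics/s5.png',cv2.resize(im[110:285,190:345,::-1],None,fx=3.4,fy=3.4))"
```

```text
[ 0.57161564 -0.23767028  0.36      ]
clock 9.75 pos [0.5301 0.0729 0.3508] w 0.0365 F [0.3 0.  1.2]
tool matrix
 [[ 0.005  0.987 -0.16 ]
 [ 0.    -0.16  -0.987]
 [-1.     0.005 -0.001]]
delta in tool axes /30mm [-0.3   3.03 10.  ]
rotvec tool /6deg [-0.07 -0.01 -0.05] delta after turn /30mm [-0.31  2.95 10.02]
rotvec tool /6deg [ 2.993e+01 -8.000e-02  1.000e-02] delta after turn /30mm [ -0.31  -2.95 -10.02]
```

View pics/w2.png

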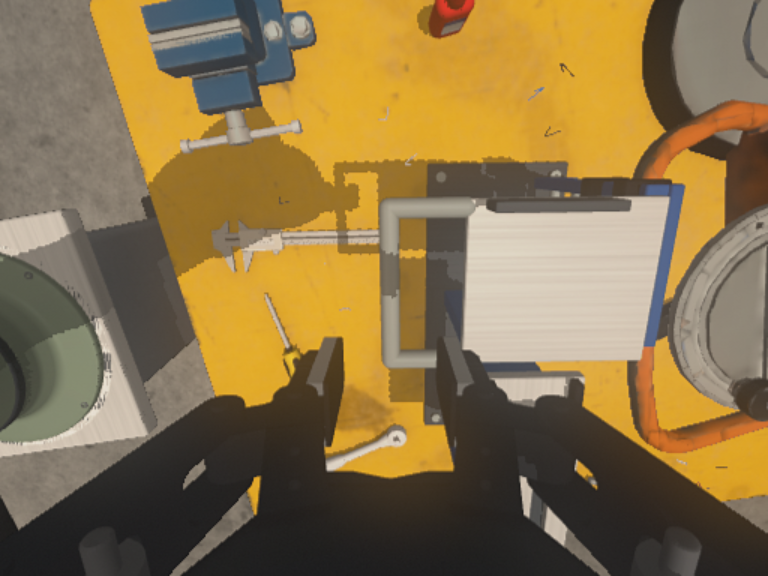

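Section stays seated (plate at bed level, stop strip at (490–630,205), bar (390,200–358)). Now to the profile's tail with closed fingers.

Emit:
arm_command:
  delta_pos:
    - [-0.1,0.3,0.8]
    - [-0.1,0.3,0.9]
    - [-0.1,0.3,1]
    - [0,0.3,1]
    - [0,0.3,1]
    - [0,0.3,1]
    - [0,0.3,1]
    - [0,0.3,1]
    - [0,0.3,1]
    - [0,0.3,0.8]
  rotation:
    - [-0.03,0,0]
    - [-0.02,0,0]
    - [0,0,0]
    - [0,0,0]
    - [0,0,0]
    - [0,0,0]
    - [0,0,0]
    - [0,0,0]
    - [0,0,0]
    - [0,0,0]
  gripper: 1
  grip_force: 60

```text
clock: 10.85
position: [0.5723, -0.2304, 0.3484]
tool_rot: [-1.656, 1.559, 2.909]
force: [-0.1, 0.1, 0.2]
grip_width: -0.0003
```

Emit:
arm_command:
  delta_pos:
    - [0,0,0]
    - [0,0,0]
  rotation:
    - [0,0,0]
    - [0,0,0]

```text
clock: 11.05
position: [0.5714, -0.234, 0.3455]
tool_rot: [-1.653, 1.555, 2.908]
force: [1.0, 1.0, -0.4]
grip_width: 0.0002
```

```bash
python3 -c "
from h import *
t=np.array([.5785,-.1932,.275])-SY*.04; print(t); plan(t)
import cv2
im=optics.grab_frame('wrist'); cv2.imwrite('pics/w3.png',cv2.resize(im[:,:,::-1],None,fx=1.5,fy=1.5))"
```

```text
[ 0.57238057 -0.23272914  0.275     ]
clock 11.05 pos [ 0.5714 -0.234   0.3455] w 0.0002 F [ 1.   1.  -0.4]
tool matrix
 [[-0.015  0.988 -0.151]
 [ 0.004 -0.151 -0.989]
 [-1.    -0.016 -0.001]]
delta in tool axes /30mm [ 2.35  0.06 -0.04]
rotvec tool /6deg [ 0.02 -0.01  0.15] delta after turn /30mm [ 2.35  0.03 -0.05]
rotvec tool /6deg [-2.998e+01 -2.300e-01 -2.000e-02] delta after turn /30mm [ 2.35 -0.03  0.05]
```

View pics/w3.png

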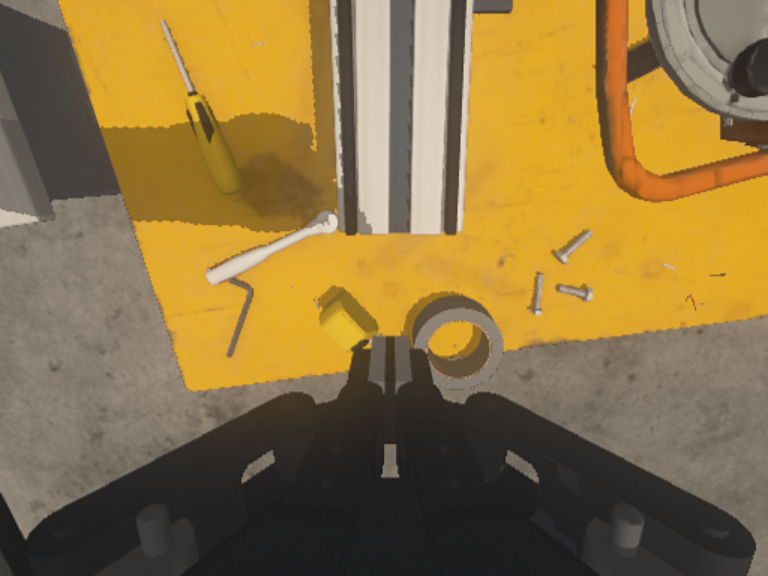

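Wrist view: profile's tail edge at v≈233, u≈357–449; tool is beyond the tail, bystanders far below.

```bash
python3 -c "
from h import *
e=cast('wrist',[(238,155.5),(299,155.5)],.2815); m=e.mean(0); print(e,m)
l=cast('wrist',[(268,155.5),(267,20)],.2815); d=l[1]-l[0]; print(np.degrees(np.arctan2(d[1],d[0]))-90)
t=np.array([*m[:2],.277])-SY*.03; print(t); plan(t)"
```

```text
[[ 0.56103428 -0.19040054  0.2815    ]
 [ 0.60494022 -0.19704512  0.2815    ]] [ 0.58298725 -0.19372283  0.2815    ]
-7.823791349747069
[ 0.57839768 -0.22336968  0.277     ]
clock 11.1 pos [ 0.5713 -0.2341  0.3455] w 0.0 F [-0.5 -0.5  0. ]
tool matrix
 [[-0.015  0.988 -0.151]
 [ 0.003 -0.151 -0.988]
 [-1.    -0.016 -0.001]]
delta in tool axes /30mm [ 2.28  0.22 -0.39]
rotvec tool /6deg [ 0.02 -0.01  0.15] delta after turn /30mm [ 2.28  0.18 -0.39]
rotvec tool /6deg [-2.998e+01 -2.400e-01 -1.000e-02] delta after turn /30mm [ 2.28 -0.18  0.39]
```

Emit:
arm_command:
  delta_pos:
    - [0.3,0.1,0]
    - [0.5,0,0]
    - [0.5,0,0]
    - [0.5,0,0]
    - [0.3,0,0]
    - [0.1,0,0]
    - [0,0,0]
  rotation:
    - [0,0,0.08]
    - [0,0,0.07]
    - [0,0,0]
    - [0,0,0]
    - [0,0,0]
    - [0,0,0]
    - [0,0,0]

```text
clock: 11.8
position: [0.5746, -0.2285, 0.2745]
tool_rot: [2.521, 1.568, 0.806]
force: [0.4, 0.6, -1.2]
grip_width: -0.0004
```

```bash
python3 -c "
from h import *
t=np.array([.581,-.1937,.2775])-SY*.011; print(t); plan(t); plan(t+SY*.125)"
```

```text
[ 0.57931716 -0.20457051  0.2775    ]
clock 11.8 pos [ 0.5746 -0.2285  0.2745] w -0.0004 F [ 0.4  0.6 -1.2]
tool matrix
 [[ 0.002  0.99  -0.144]
 [ 0.002 -0.144 -0.99 ]
 [-1.     0.002 -0.002]]
delta in tool axes /30mm [-0.1   0.04 -0.81]
rotvec tool /6deg [ 0.09 -0.02 -0.02] delta after turn /30mm [-0.1   0.03 -0.81]
rotvec tool /6deg [-2.991e+01  2.000e-02 -3.000e-02] delta after turn /30mm [-0.1  -0.03  0.81]
clock 11.8 pos [ 0.5746 -0.2285  0.2745] w -0.0004 F [ 0.4  0.6 -1.2]
tool matrix
 [[ 0.002  0.99  -0.144]
 [ 0.002 -0.144 -0.99 ]
 [-1.     0.002 -0.002]]
delta in tool axes /30mm [-0.09  0.08 -4.98]
rotvec tool /6deg [ 0.09 -0.02 -0.02] delta after turn /30mm [-0.1   0.03 -4.98]
rotvec tool /6deg [-2.991e+01  2.000e-02 -3.000e-02] delta after turn /30mm [-0.1  -0.03  4.98]
```

Approach and push in stages.

Emit:
arm_command:
  delta_pos:
    - [-0.05,0.02,-0.25]
    - [-0.05,0.01,-0.25]
    - [0,0,-0.2]
    - [0,0,-0.2]
    - [0,0,-0.2]
    - [0,0,-0.2]
    - [0,0,-0.2]
    - [0,0,-0.2]
  rotation:
    - [0.06,0,0]
    - [0.03,0,0]
    - [0,0,0]
    - [0,0,0]
    - [0,0,0]
    - [0,0,0]
    - [0,0,0]
    - [0,0,0]

```text
clock: 12.6
position: [0.5844, -0.1747, 0.2797]
tool_rot: [1.696, 1.566, -0.031]
force: [0.2, -2.9, -1.1]
grip_width: 0.0002
```

Emit:
arm_command:
  delta_pos:
    - [0,0,-0.25]
    - [0,0,-0.25]
    - [0,0,-0.25]
    - [0,0,-0.25]
    - [0,0,-0.25]
    - [0,0,-0.25]
    - [0,0,-0.2]
    - [0,0,-0.2]
    - [0,0,-0.2]
  rotation:
    - [0,0,0]
    - [0,0,0]
    - [0,0,0]
    - [0,0,0]
    - [0,0,0]
    - [0,0,0]
    - [0,0,0]
    - [0,0,0]
    - [0,0,0]

```text
clock: 13.5
position: [0.5949, -0.107, 0.2798]
tool_rot: [1.605, 1.567, -0.122]
force: [-0.8, -2.8, 1.0]
grip_width: -0.0002
```

```bash
python3 -c "
from h import *
t=np.array([.581,-.1937,.2775])-SY*.011;  plan(t+SY*.125)"
```

```text
clock 13.5 pos [ 0.5949 -0.107   0.2798] w -0.0002 F [-0.8 -2.8  1. ]
tool matrix
 [[ 0.004  0.988 -0.155]
 [-0.001 -0.155 -0.988]
 [-1.     0.004 -0.   ]]
delta in tool axes /30mm [ 0.08 -0.02 -0.87]
rotvec tool /6deg [-0.02 -0.   -0.04] delta after turn /30mm [ 0.08 -0.02 -0.87]
rotvec tool /6deg [29.98 -0.06  0.  ] delta after turn /30mm [0.08 0.02 0.87]
```

Emit:
arm_command:
  delta_pos:
    - [0,0,-0.15]
    - [0,0,-0.15]
    - [0,0,-0.15]
    - [0,0,-0.12]
  rotation:
    - [0,0,0]
    - [0,0,0]
    - [0,0,0]
    - [0,0,0]

```text
clock: 13.9
position: [0.598, -0.0888, 0.2801]
tool_rot: [1.512, 1.566, -0.215]
force: [-1.2, -4.0, 2.1]
grip_width: 0.0001
```

Emit:
arm_command:
  delta_pos:
    - [0,0,-0.08]
    - [0,0,-0.08]
  rotation:
    - [0,0,0]
    - [0,0,0]

```text
clock: 14.1
position: [0.5988, -0.0837, 0.2803]
tool_rot: [1.474, 1.566, -0.252]
force: [-0.9, -4.4, 2.3]
grip_width: -0.0
```

```bash
python3 -c "
from h import *
t=np.array([.581,-.1937,.2775])-SY*.011;  plan(t+SY*.125)
import cv2
im=optics.grab_frame('side'); a=cv2.resize(im[125:235,220:310,::-1],None,fx=5,fy=5,interpolation=cv2.INTER_CUBIC)
cv2.imwrite('pics/s6.png',a)"
```

```text
clock 14.1 pos [ 0.5988 -0.0837  0.2803] w -0.0 F [-0.9 -4.4  2.3]
tool matrix
 [[ 0.005  0.988 -0.155]
 [-0.001 -0.155 -0.988]
 [-1.     0.005  0.   ]]
delta in tool axes /30mm [ 0.09 -0.03 -0.09]
rotvec tool /6deg [-0.02  0.   -0.05] delta after turn /30mm [ 0.09 -0.03 -0.09]
rotvec tool /6deg [ 2.998e+01 -8.000e-02 -1.000e-02] delta after turn /30mm [0.09 0.03 0.09]
```

View pics/s6.png

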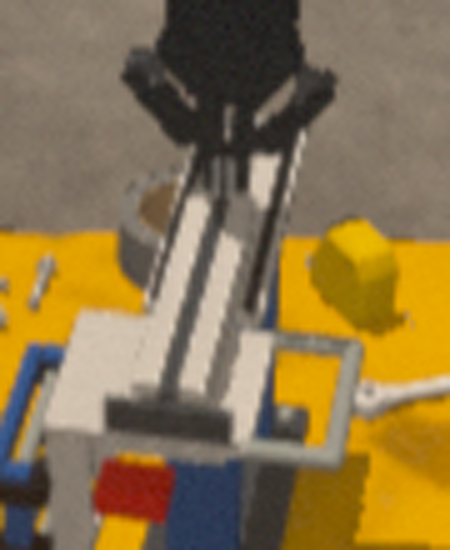

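Profile lies on the plate, its lead end just behind the stop (~(170,400)). Small steps until contact force rises.

Emit:
arm_command:
  delta_pos:
    - [0,0,-0.06]
    - [0,0,-0.06]
  rotation:
    - [0,0,0]
    - [0,0,0]

```text
clock: 14.35
position: [0.5994, -0.0812, 0.2804]
tool_rot: [1.158, 1.565, -0.57]
force: [-2.5, -14.0, 5.4]
grip_width: -0.0
```

Emit:
arm_command:
  delta_pos:
    - [0,0,-0.06]
    - [0,0,-0.06]
  rotation:
    - [0,0,0]
    - [0,0,0]

```text
clock: 14.55
position: [0.5993, -0.0812, 0.2804]
tool_rot: [0.599, 1.562, -1.132]
force: [-3.5, -12.4, 4.3]
grip_width: -0.0005
```

Force jumped to 14 N and motion stalled: the end meets the stop. Back off.

Emit:
arm_command:
  delta_pos:
    - [0,0,0.2]
    - [0,0,0.5]
    - [0,0,0.6]
    - [-0.5,0,0.3]
    - [-0.8,0,0]
    - [-0.8,0,0]
    - [-0.8,0,0.5]
    - [0,0,0.8]
    - [0,0,0.8]
    - [0,0,0]
  rotation:
    - [0,0,0]
    - [0,0,0]
    - [0,0,0]
    - [0,0,0]
    - [0,0,0]
    - [0,0,0]
    - [0,0,0]
    - [0,0,0]
    - [0,0,0]
    - [0,0,0]

```text
clock: 15.55
position: [0.5791, -0.1983, 0.3701]
tool_rot: [1.165, 1.567, -0.564]
force: [-0.7, -0.3, 0.4]
grip_width: -0.0001
```

```bash
python3 -c "
from h import *
import cv2
print(monitor.observe()['position'],monitor.observe()['force'])
im=optics.grab_frame('side'); a=cv2.resize(im[125:245,220:300,::-1],None,fx=5,fy=5,interpolation=cv2.INTER_CUBIC)
im=optics.grab_frame('wrist'); b=cv2.resize(im[:300,150:400,::-1],None,fx=1.55,fy=2*1.0,interpolation=cv2.INTER_CUBIC)
cv2.imwrite('pics/s7.png',np.hstack([a,b]))"
```

```text
[ 0.57905467 -0.19825348  0.37012629] [-0.73541195 -0.27024492  0.40590576]
```

View pics/s7.png

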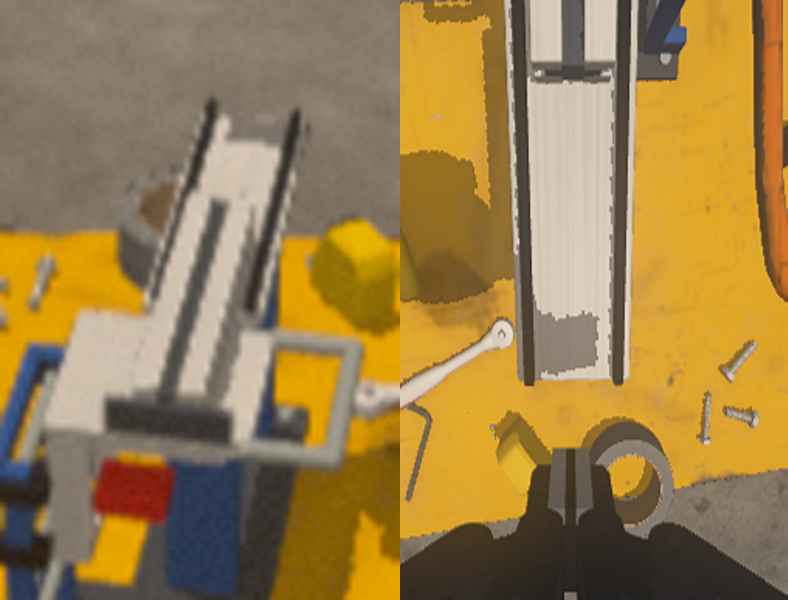

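```bash
python3 -c "
from h import *
print(cast('wrist',[(261,30.5)],.281))
print(bot.job_done())"
```

```text
[[ 0.60098366 -0.06795336  0.281     ]]
the job is handed in; nothing more can be done
None
```

I raised the section by its bar to a height of about 0.135, then lowered it gently onto the 0.100 rung and let go. I then pushed the profile along the bed with closed fingers until it met the stop. The job was handed in at about 15.7 s of the 58 s allowed. It reports no verdict, so what follows is from my own checks.

- **Section on the rung:** lowering stalled exactly at the tool height for 0.100, with no slip on the bar. The pictures after release show it still up. The pawl's angle can't be read, so I judged it seated only from the section hanging on its own.
- **Profile at the stop:** the push stalled at about 14 N, within 1 mm of the position I had predicted for the stop. The last pictures show the profile lying flat, bridging bed and plate, with its end against the stop and roughly centred.
- **Tail position:** a final camera check put the profile's tail about 2 mm further along than the finger position implied. That is within the camera calibration of about 2 mm.
- **Force reading:** during seating the force once read −5.9 N although the section had already stopped moving. It fell to about 0 N on the next small step, so I then let go.
- **Bystanders:** I made no contact with the tape measure, bottle or duct tape. The last picture shows the tape measure and duct tape standing. The bottle was last seen, also standing, in the wrist view just after I let go of the section.
- **Arm:** it was clear of everything at hand-in.

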